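# Close the chocolate case and hold it against the sprung stop

### The job

Close the lid of the gold hinged chocolate case so that its rim sits fully on the lower half, then bring the case, without tipping it, flat on the table, square and centred with one short end against the white sprung plate of the grey stop, and press until the black pointer stands in the green field, never running the plate to the end of its travel. Finish while holding it there with the gripper, pointer steady in the green, so that I can fit the clasps with both hands: do not let go, do not touch the stop itself, and leave everything else on the table where it is.

Things in the scene. Friction and masses are not known exactly. Their poses are not given: they have to be found in the camera images.
- case: loose gold hinged chocolate case, about 0.44 kg. Lower half 58 mm (its x) by 140 mm (its y) by 28 mm high, filled to 24 mm; two small steel clasp plates on the front (-x) long side. Closed it is a plain 58 x 140 x 42 mm block, gripped across the 58 mm. Origin: centre of the underside, z up. Its +x (hinge) side starts away from the robot, turned up to 0.4 rad
- lid (a joint): hinge angle of the upper half (gold shell 58 x 140 mm, 14 mm high, 80 g): 0 shut, rim on rim; grows as it opens up and over to the case's +x side; 1.57 upright, limit 2.1, start 1.2 to 2.0. Light hinge friction (0.035 N m) just keeps the lid where it is left; about 1 N at the free edge moves it
- hinge (a point): middle of the hinge line on the case, on its +x long side at the rim of the lower half, 28 mm above the underside; the line runs along the case's y
- lid_edge (a point): middle of the lid's free long edge, 58 mm from the hinge line, half way up the lid's 14 mm depth
- stop: grey sprung stop fixed to the table. Its x is the pressing direction (into the stop), y runs along the plate; origin on the table below the middle of the plate's front face at rest. Its grey housing reaches from x = 48 to 160 mm, is 100 mm wide and 52 mm high, with a white, a green, then a red field on top
- plate (a joint): travel of the white plate into the stop, m: 0 at rest, 0.036 at its end. The spring needs 2 N to start and 0.4 N more per mm (6 N at 10 mm, 12 N at 25 mm). The pointer is in the green from 0.010 to 0.025, before that in the white, beyond it in the red
- plate_face (a point): middle of the white plate's front face, moving with the plate. Plate 80 mm wide (stop's y), 10 mm thick, from 3 to 49 mm above the table; a blue line marks its middle. The black pointer bar, fixed to the plate 65 mm behind the face, runs over the fields on the housing, its top 58 mm above the table
- bar_stack: bystander: stack of gold wrapped bars, 52 x 105 x 72 mm, origin under its centre
- gold_bar: bystander: single gold wrapped bar lying flat, 52 x 105 x 10 mm, origin under its centre
- choc_bar: bystander: bare chocolate bar lying flat, 52 x 105 x 10 mm, origin under its centre
- clip_bowl: bystander: small steel bowl, 76 mm across, 35 mm high, origin under its centre
- spray_bottle: bystander: white bottle with a blue cap, 60 mm across, 160 mm high, origin under its centre
- foil_core: bystander: upright gold roll, 44 mm across, 130 mm high, origin under its centre
- card_pack: bystander: pack of white cards, 90 x 140 x 30 mm, origin under its centre
Mind the look-alikes: they are no part of the job. Leave any purple look-alike of the case alone.

How it is judged:
By the outcome, as a careful person would: the job done as asked, in the order asked, and still so for the second after the job is handed in, while the arm keeps its last pose, push and grip.
It also fails if it takes over 51 s, if anything falls off the work surface, if the arm or the gripper's body presses on something with over 40 N, if the wrist force passes 120 N, or if a joint passes its speed limit or range.

### The arm

A 6-joint arm with a two-finger parallel gripper is mounted at the origin on the work surface. World frame = base frame: x ahead of the robot, y to its left, z up, the work surface at z = 0. Lengths are in m, angles in rad, forces in N, time in s.
With the tool pointing down it reaches from about 0.35 to 0.975 m from the base axis. Payload 7.1 kg.
Tool frame: the origin (TCP) lies midway between the tips of the shut fingers; the grasp point (between the pads) lies 19 mm behind it; z points along the fingers, x is the direction in which the jaws open and shut, and the axes are right-handed (so a half turn about z gives the same grasp; the last joint's range is limited). The gripper opens to 88 mm and grips with 3 to 60 N. Pads are 20 mm wide; open, the fingers measure 115 mm over their backs; the gripper's body (75 mm by 178 mm) begins 61 mm behind the grasp point.
Start: joints at [1.176, 0.423, 1.63, -0, 1.089, -0.019], TCP at [0.229, 0.581, 0.223] pointing down, gripper open.
Joint ranges: [-3, 3], [-0.9, 2.11], [0.09, 2.58], [-1.31, 4.45], [0.11, 2.69], [-2.54, 2.54]. Speed limits (rad/s): [2.39, 2.39, 3.01, 3.14, 3.14, 3.14].

### API

Orientations are given as a unit quaternion [w, x, y, z].
In Python, from station import move_pose, movel, movej, command_gripper, wait, inverse_kinematics, read_camera, camera_info, MotionError, job_done, get_time, get_joint_pos, get_qvel, get_effort, get_tcp_pos, get_ee_rot, get_ft_force, get_ft_torque, get_grip_width gives the robot as it stands. Calls block until the motion is done:
- move_pose(position, orientation): joint-space move of the TCP to a pose.
- movel(position, frame=None, v=0.15, until_force=None): straight line of the TCP; frame=None keeps the orientation; v is the mean speed in m/s. With until_force (N) it stops when the force on the tool has changed by that much, and returns True; else False.
- movej(angles): joint-space move.
- command_gripper(opening): opening from 0.0 (shut) to 1.0 (fully open); the grip force is fixed at half the most; returns when the fingers have stopped.
- wait(seconds).
- inverse_kinematics(position, orientation): joint angles nearest the present ones, or None.
- read_camera(name): name is "scene" or "top"; returns the picture (400x640x3 uint8, red, green, blue); there is no depth.
- camera_info(name): a dict with "intrinsics" (3x3 intrinsics, pixels), "T" (4x4, takes a point from camera to world coordinates). Camera axes: x right, y up, looking along -z (the intrinsics and any distortion apply to the point x, -y, -z); pixel columns grow to the right and rows downward; lengths in m; the calibration is good to about 2 mm. A picture is of the moment at which its call begins. camera_info takes no time and is no camera call.
A pose or a line that the arm cannot do raises MotionError and nothing moves.
- job_done(): hands the job in, once; it reports no verdict.
Readings, each from a call of its own:
- get_time(): time.
- get_joint_pos(): joint angles.
- get_qvel(): joint speeds.
- get_effort(): joint torques, N m.
- get_tcp_pos(): TCP position.
- get_ee_rot(): TCP orientation.
- get_ft_force(): force on the tool from outside, world axes, zero at the start.
- get_ft_torque(): the same for the moment, N m.
- get_grip_width(): opening from 0.0 (shut) to 1.0 (fully open).
Only numpy, scipy, OpenCV 4.12 (cv2) and the standard library are available. Lean on these libraries where they do the work, as an engineer would, in place of code of your own. Each camera call takes 0.05 s, during which the arm holds its last target. There are 200 camera calls.

## Working session

There is one attempt and no reset: what is moved stays moved. The work goes in short steps, each a Python script; the robot and the scene stay as the last script left them, time stands still between calls to the robot, and variables do not carry over. Pictures are saved under pics/ and viewed, about 8 in all and at most 12, crops included, and the job is handed in when it is done.

```bash
mkdir -p pics; ls; cat > h.py <<'E'
import numpy as np, cv2
from station import *
def save(n,name,crop=None,s=1):
    im=read_camera(name)
    if crop: im=im[crop[1]:crop[3],crop[0]:crop[2]]
    if s!=1: im=cv2.resize(im,None,fx=s,fy=s,interpolation=cv2.INTER_CUBIC)
    cv2.imwrite(f'pics/{n}.png',im[:,:,::-1]); 
def ray(name,u,v):
    c=camera_info(name);K=np.array(c['intrinsics']);T=np.array(c['T'])
    d=np.linalg.inv(K)@[u,v,1]; d=T[:3,:3]@[d[0],-d[1],-d[2]]
    return T[:3,3],d
def pz(name,u,v,z):
    o,d=ray(name,u,v); return o+d*(z-o[2])/d[2]
def proj(name,p):
    c=camera_info(name);K=np.array(c['intrinsics']);T=np.array(c['T'])
    q=T[:3,:3].T@(np.asarray(p)-T[:3,3]); w=K@[q[0],-q[1],-q[2]]
    return w[:2]/w[2]
E
python3 - <<'E'
from h import *
save('top1','top'); save('sc1','scene')
for n in ('top','scene'):
    c=camera_info(n); print(n,{k:(np.round(v,3).tolist() if not isinstance(v,(str,type(None))) else v) for k,v in c.items()})
print(get_time(),get_ee_rot())
E
```

```text
pics
top {'intrinsics': [[431.436, 0.0, 329.627], [0.0, 431.436, 200.474], [0.0, 0.0, 1.0]], 'T': [[0.02, 0.997, -0.077, 0.392], [-1.0, 0.019, -0.011, -0.105], [-0.01, 0.077, 0.997, 1.353], [0.0, 0.0, 0.0, 1.0]]}
scene {'intrinsics': [[383.399, 0.0, 315.36], [0.0, 383.399, 201.734], [0.0, 0.0, 1.0]], 'T': [[0.434, -0.579, 0.69, 1.294], [0.9, 0.297, -0.318, -0.476], [-0.021, 0.76, 0.65, 0.828], [0.0, 0.0, 0.0, 1.0]]}
0.1 [ 3.89456986e-04  8.26743145e-01  5.62579140e-01 -5.76638975e-04]
```

View pics/top1.png

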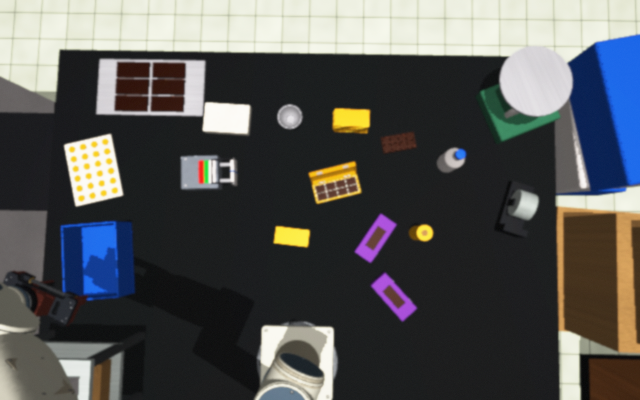

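View pics/sc1.png

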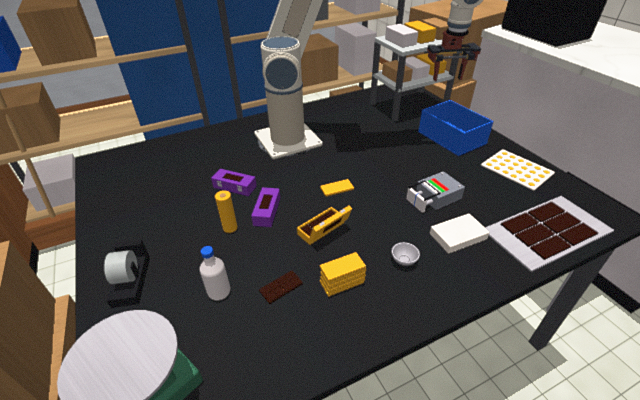

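Top view: the open gold case with chocolates is at about (335,183). The stop is at (210,172) with its plate facing image-right. Look-alikes are two purple cases at (376,238) and (394,297), a gold bar at (292,237), a gold stack at (351,120) and a foil core at (422,233). Only the hinged gold object fits, so I'll confirm it in an enlarged crop.

```bash
python3 - <<'E'
from h import *
a=cv2.imread('pics/top1.png')[148:212,170:370]; b=cv2.imread('pics/sc1.png')[160:260,280:480]
a=cv2.resize(a,None,fx=4,fy=4,interpolation=cv2.INTER_CUBIC)
b=cv2.resize(b[:86],None,fx=4,fy=4,interpolation=cv2.INTER_CUBIC)
cv2.imwrite('pics/crop1.png',np.vstack([a,b]))
E
```

```text
(no output)
```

View pics/crop1.png

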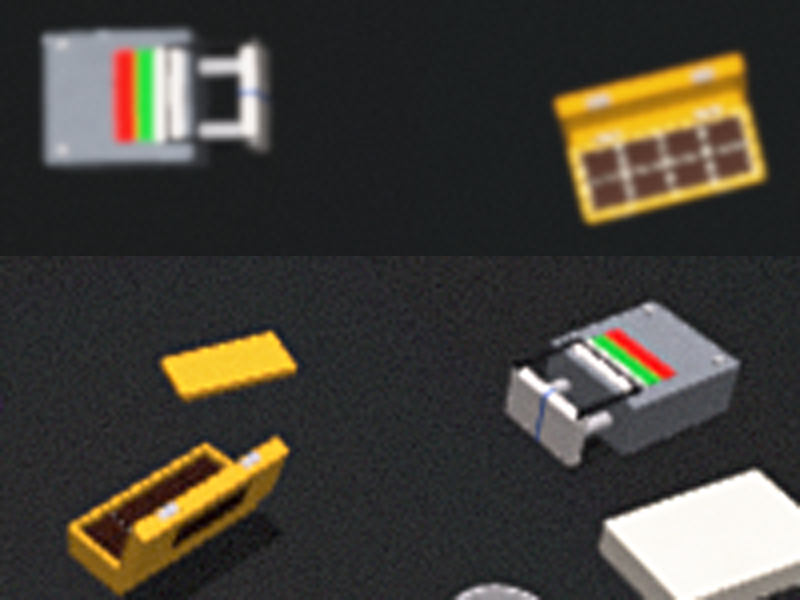

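The crop confirms it: gold case with chocolates and its lid about upright. The stop's plate faces it, with a blue middle line. I'll fit both poses to corner pixels from the two cameras.

```bash
cat > fit.py <<'E'
from h import *
from scipy.optimize import least_squares
def C(p,th):  # case-frame lid point (along from hinge a, out b, y)
    pass
def w(pose,l):
    c,s=np.cos(pose[2]),np.sin(pose[2]); return np.array([pose[0]+c*l[0]-s*l[1],pose[1]+s*l[0]+c*l[1],l[2]])
def lid(th,b,y):
    return np.array([.029-np.cos(th)*.058+np.sin(th)*b, y, .028+np.sin(th)*.058+np.cos(th)*b])
T=lambda u,v:('top',(170+u/4,148+v/4)); S=lambda u,v:('scene',(280+u/4,160+(v-256)/4))
case=[(T(587,222),lambda t:(-.029,.07,.02)),(T(767,181),lambda t:(-.029,-.07,.02)),
(T(741,53),lambda t:lid(t,.014,-.07)),(T(554,97),lambda t:lid(t,.014,.07)),
(T(563,122),lambda t:lid(t,0,.07)),(T(748,82),lambda t:lid(t,0,-.07)),
(S(70,527),lambda t:(-.029,-.07,.028)),(S(123,594),lambda t:(.029,-.07,0)),(S(207,445),lambda t:(-.029,.07,.028)),
(S(270,437),lambda t:lid(t,0,.07)),(S(288,447),lambda t:lid(t,.014,.07)),(S(137,520),lambda t:lid(t,0,-.07))]
def rc(p): return np.concatenate([proj(n,w(p,f(p[3])))-uv for (n,uv),f in case])
r=least_squares(rc,[.5,-.1,.2,1.5],loss='soft_l1'); print('case',r.x.round(4)); print(r.fun.reshape(-1,2).round(1).tolist())
stop=[(T(43,33),(.16,-.05,.052)),(T(192,30),(.048,-.05,.052)),(T(195,163),(.048,.05,.052)),(T(43,165),(.16,.05,.052)),
(S(513,368),(0,.04,.049)),(S(507,402),(0,.04,.003)),(S(578,465),(0,-.04,.003)),(S(585,415),(0,-.04,.049)),
(S(549,390),(0,0,.049)),(S(540,440),(0,0,.003)),(S(650,303),(.16,.05,.052)),(S(740,362),(.16,-.05,.052))]
def rs(p): return np.concatenate([proj(n,w(p,f))-uv for (n,uv),f in stop])
print(proj('top',[.5,.3,.05]))
r=least_squares(rs,[.55,.2,1.57],loss='soft_l1'); print('stop',r.x.round(4)); print(r.fun.reshape(-1,2).round(1).tolist())
for n,u,v in [('gold_bar',292,237),('purple',376,238),('bowl',289,117),('stack',351,120),('choc',398,142),('card',227,118)]: print(n,pz('top',u,v,.02).round(3))
E
python3 fit.py
```

```text
case [ 0.5341 -0.1104  0.2587  1.8233]
[[-0.1, -1.3], [-1.2, -1.8], [-0.4, 0.3], [0.6, 0.4], [-0.7, -1.6], [-1.0, -2.8], [-0.8, -0.6], [-1.3, -0.3], [-0.4, -0.8], [0.5, -1.1], [-0.8, -0.4], [-2.4, 0.3]]
[201.25678311 195.44227878]
stop [0.5808 0.2062 1.6487]
[[-0.8, 0.2], [-1.5, -1.2], [-1.0, -2.0], [0.3, -0.3], [-0.0, -0.4], [-0.4, 1.9], [-1.5, -0.1], [-0.9, 1.4], [-0.6, 0.7], [-0.5, -0.8], [0.3, -1.8], [0.1, -1.2]]
gold_bar [0.379 0.024 0.02 ]
purple [ 0.381 -0.235  0.02 ]
bowl [0.755 0.043 0.02 ]
stack [ 0.749 -0.152  0.02 ]
choc [ 0.682 -0.3    0.02 ]
card [0.749 0.238 0.02 ]
```

```bash
cat >> h.py <<'E'
def q(psi): return [0,np.cos(psi/2),np.sin(psi/2),0]
def loc(pose,a,y,z):
    c,s=np.cos(pose[2]),np.sin(pose[2]); return [pose[0]+c*a-s*y,pose[1]+s*a+c*y,z]
CASE=np.array([.5341,-.1104,.2587]); STOP=np.array([.5808,.2062,1.6487])
E
python3 - <<'E'
from h import *
p=CASE
print(inverse_kinematics(loc(p,.105,0,.18),q(p[2])))
command_gripper(0.0)
move_pose(loc(p,.105,0,.16),q(p[2])); print(get_time())
movel(loc(p,.105,0,.068),v=.2)
f0=get_ft_force()
for th in [1.57,1.3,1.0,.75,.5,.25,.08]:
    P=(.029-np.cos(th)*.045+np.sin(th)*.014,.028+np.sin(th)*.045+np.cos(th)*.014)
    movel(loc(p,P[0]+.0135,0,P[1]),v=.1)
    print(th,(get_ft_force()-f0).round(1))
t=get_tcp_pos(); print(movel([t[0],t[1],.036],v=.03,until_force=8),get_tcp_pos().round(4),get_ft_force()-f0,get_time())
t=get_tcp_pos(); movel([t[0],t[1],.16],v=.25)
save('top2','top'); im=cv2.imread('pics/top2.png')
save('sc2','scene'); s=cv2.imread('pics/sc2.png')
f=lambda a:cv2.resize(a,None,fx=4,fy=4,interpolation=cv2.INTER_CUBIC)
cv2.imwrite('pics/crop2.png',np.vstack([f(im[145:215,270:390]),f(s[190:260,270:390])]))
E
```

```text
[-1.49245914e-01  4.94334304e-01  1.62357633e+00 -4.44089210e-16
  1.02368202e+00 -4.07945914e-01]
4.2
1.57 [ 1.6 -0.1 -1.8]
1.3 [ 0.3  0.3 -1.3]
1.0 [ 0.6 -0.1 -0.4]
0.75 [ 1.2  1.2 -0.3]
0.5 [ 0.9  0.3 -1. ]
0.25 [ 0.7  0.5 -1.1]
0.08 [ 1.1  0.7 -0.4]
True [ 0.5335 -0.1108  0.0423] [-0.05339462  0.40518823  5.48519161] 7.3167
```

View pics/crop2.png

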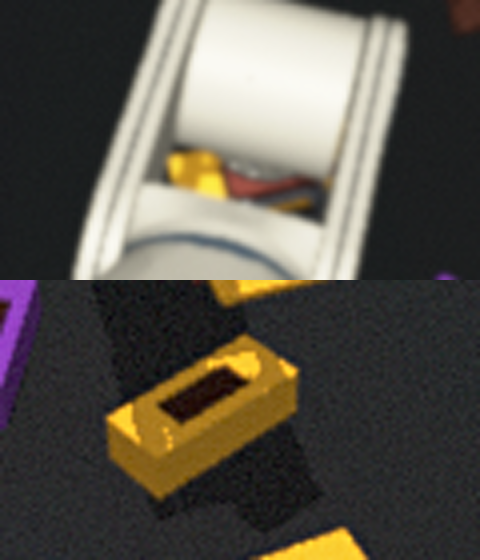

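The lid is shut: contact came at z = 42 mm and the scene view shows a plain block. I'll refit its pose from the scene corners, which are at crop (107,418), (245,335), (298,375), (298,410), (162,498).

```bash
python3 - <<'E'
from h import *
from scipy.optimize import least_squares
S=lambda u,v:np.array([270+u/4,190+(v-280)/4])
c=[(S(107,418),(-.029,-.07,.042)),(S(245,335),(-.029,.07,.042)),(S(298,375),(.029,.07,.042)),(S(298,410),(.029,.07,0)),(S(162,498),(.029,-.07,0))]
f=lambda p:np.concatenate([proj('scene',loc(p,*l))-u for u,l in c])
r=least_squares(f,CASE,loss='soft_l1');print(r.x.round(4),r.fun.reshape(-1,2).round(1).tolist(), proj('scene',[.58,0,0])-proj('scene',[.57,0,0]))
E
```

```text
[ 0.5374 -0.1104  0.2689] [[0.2, 0.1], [0.4, -0.2], [0.1, -1.0], [-0.3, 0.3], [-0.4, 0.5]] [1.65609275 2.00406171]
```

```bash
python3 - <<'E'
from h import *
p=np.array([.536,-.1104,.264])
command_gripper(1.0)
move_pose(loc(p,0,0,.12),q(p[2]))
print(movel(loc(p,0,0,.005),v=.12,until_force=8),get_tcp_pos(),get_ft_force())
command_gripper(0.0); print(get_grip_width(),get_ft_force(),get_time())
g=get_tcp_pos()
sp=STOP; yaw=sp[2]-np.pi/2
tgt=loc(sp,-.07-.03,0,g[2]); print(tgt)
movel(tgt,frame=q(yaw),v=.08)
print(get_tcp_pos(),get_ft_force(),get_grip_width(),get_time())
save('top3','top'); im=cv2.imread('pics/top3.png')
save('sc3','scene'); s=cv2.imread('pics/sc3.png')
f=lambda a:cv2.resize(a,None,fx=5,fy=5,interpolation=cv2.INTER_CUBIC)
cv2.imwrite('pics/crop3.png',np.vstack([f(im[145:195,170:310]),f(s[165:235,340:480])]))
E
```

```text
False [ 0.53657129 -0.11053196  0.00566522] [-0.29619787 -0.21990692 -0.62399219]
0.6574637048001614 [-4.27763112 -0.81676717  5.88810063] 11.3833
[np.float64(0.5885824897777621), np.float64(0.10650329567704342), np.float64(0.00511737971827694)]
[0.58813909 0.10730584 0.00512969] [-1.67413003 -3.05489564  5.70975993] 0.6621564323151565 14.325
```

View pics/crop3.png

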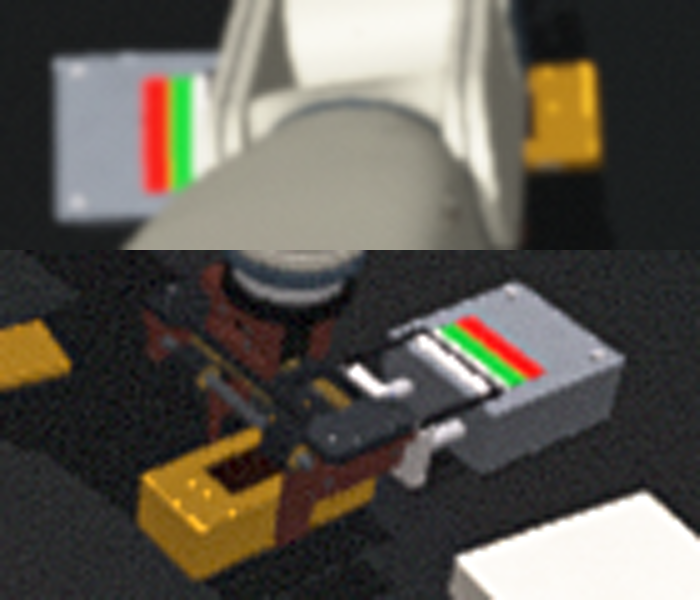

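```bash
python3 - <<'E'
from h import *
from scipy.optimize import least_squares
S=lambda u,v:('scene',np.array([340+u/5,165+(v-250)/5]))
T=lambda u,v:('top',np.array([170+u/5,145+v/5]))
S1=lambda u,v:('scene',np.array([280+u/4,160+(v-256)/4]))
T1=lambda u,v:('top',np.array([170+u/4,148+v/4]))
def fit(c,p0):
    f=lambda p:np.concatenate([proj(n,loc(p,*l))-u for (n,u),l in c])
    r=least_squares(f,p0,loss='soft_l1');print(r.x.round(4),r.fun.reshape(-1,2).round(1).tolist());return r.x
s=fit([(S(520,283),(.16,.05,.052)),(S(625,355),(.16,-.05,.052)),(S(618,400),(.16,-.05,0)),(S(487,472),(.048,-.05,0)),(S(490,413),(.048,-.05,.052)),(S(395,330),(.048,.05,.052)),
 (T(52,58),(.16,-.05,.052)),(T(55,222),(.16,.05,.052)),(T1(192,30),(.048,-.05,.052)),(T1(195,163),(.048,.05,.052)),(S1(513,368),(0,.04,.049)),(S1(549,390),(0,0,.049)),(S1(540,440),(0,0,.003)),(S1(585,415),(0,-.04,.049))],STOP)
c=fit([(S(140,483),(-.029,-.07,.042)),(S(140,515),(-.029,-.07,0)),(S(195,580),(.029,-.07,0)),(S(375,497),(.029,.07,0)),(S(200,535),(.029,-.07,.042)),(T(597,62),(.029,-.07,.042)),(T(602,162),(-.029,-.07,.02))],[.588,.107,.078])
t=get_tcp_pos(); Q=get_ee_rot(); print(t,2*np.arctan2(Q[2],Q[1]))
# in stop frame
d=c[:2]-s[:2]; R=np.array([[np.cos(s[2]),np.sin(s[2])],[-np.sin(s[2]),np.cos(s[2])]]);print('case in stop',R@d,c[2]-s[2]+np.pi/2,'tcp in stop',R@(t[:2]-s[:2]))
# lines through housing long edges and top view rotation estimates
for a,b in [((T1(43,33)),(T1(192,30))),((T1(43,165)),(T1(195,163))),((T(52,58)),(T(220,54)))]:
    v=pz('top',*b[1],.052)-pz('top',*a[1],.052); print(np.arctan2(-v[1],-v[0]))
E
```

```text
[0.581  0.2066 1.6469] [[-1.0, -1.6], [0.3, -0.6], [-1.9, 2.7], [-1.0, 0.0], [1.5, -0.6], [-1.2, -0.5], [-0.5, -0.3], [-0.1, -0.6], [-1.6, -1.3], [-1.1, -2.1], [0.1, -0.5], [-0.5, 0.7], [-0.4, -0.8], [-0.8, 1.5]]
[0.5918 0.1076 0.0649] [[0.2, -1.9], [-0.7, 1.7], [-0.6, -0.1], [-0.8, 0.6], [-0.4, -1.1], [-1.2, -0.7], [-0.8, -1.1]]
[0.58813731 0.10732331 0.00512169] 0.07802019839940644
case in stop [-0.0995538  -0.00326024] -0.011234084084709162 tcp in stop [-0.09953715  0.00038723]
1.6087942982892272
1.6024549842686175
1.6125062542671746
```

The top-view housing edges give a yaw of about 1.61, but the fit says 1.647. I'll settle it with sub-pixel edges in the stored images.

```bash
python3 - <<'E'
from h import *
im=cv2.imread('pics/top1.png').astype(float); g=im.sum(2)/3
def cross(prof,x0,up=True):
    h=(prof.max()+prof.min())/2
    k=np.where((prof[:-1]<h)&(prof[1:]>=h))[0] if up else np.where((prof[:-1]>=h)&(prof[1:]<h))[0]
    k=k[0] if up else k[-1]
    return x0+k+(h-prof[k])/(prof[k+1]-prof[k])
def line(P,z):
    W=np.array([pz('top',u,v,z)[:2] for u,v in P]); v=cv2.fitLine(W.astype(np.float32),cv2.DIST_HUBER,0,.001,.001).ravel()
    return np.arctan2(v[1],v[0])%np.pi, v[2:]
top=[(u,cross(g[148:164,u],148)) for u in range(183,217)]
bot=[(u,cross(g[178:196,u],178,False)) for u in range(183,217)]
left=[(cross(g[v,172:190],172),v) for v in range(160,186)]
for n,P,z in (('top',top,.052),('bot52',bot,.052),('bot0',bot,0),('left',left,.052)):
    a,c=line(P,z);print(n,a,c, np.round([P[0],P[len(P)//2],P[-1]],2).tolist())
b,gr,r=im[...,0],im[...,1],im[...,2]
for nm,m in (('green',(gr>1.6*r)&(gr>1.6*b)&(gr>80)),('red',(r>1.8*gr)&(r>1.8*b)&(r>80))):
    m=m.copy(); m[:,:190]=0; m[:,225:]=0; m[:150]=0; m[195:]=0
    yx=np.argwhere(m); W=np.array([pz('top',u,v,.052)[:2] for v,u in yx]); c=W.mean(0); w,V=np.linalg.eigh(np.cov((W-c).T)); print(nm,len(yx),c,np.arctan2(V[1,1],V[0,1])%np.pi)
# plate right edge & blue line
pr=[(cross(g[v,228:250],228,False),v) for v in range(162,184)]
print('plate',line(pr,.04)); print(np.round(pr,1).tolist()[::3])
bl=[(v,u,(im[v,u]-im[v,u].mean()).round().tolist()) for v in range(168,175) for u in (231,234,236) if b[v,u]>r[v,u]+15]; print(bl)
E
```

```text
top 1.5979335 [0.6225501  0.30998904] [[183.0, 155.98], [200.0, 155.1], [216.0, 155.29]]
bot52 1.6252654 [0.5216248  0.31085163] [[183.0, 188.58], [200.0, 188.15], [216.0, 187.64]]
bot0 1.6252639 [0.52681905 0.32749403] [[183.0, 188.58], [200.0, 188.15], [216.0, 187.64]]
left 0.049016144 [0.5790072 0.3659436] [[180.71, 160.0], [180.61, 173.0], [181.02, 185.0]]
green 67 [0.57387186 0.28801213] 0.041986676672933765
red 115 [0.5727528  0.30531131] 0.08754097235266611
plate (np.float32(0.06297442), array([0.5800108 , 0.20388356], dtype=float32))
[[234.2, 162.0], [234.4, 165.0], [234.6, 168.0], [234.4, 171.0], [234.6, 174.0], [234.7, 177.0], [234.7, 180.0], [236.0, 183.0]]
[(170, 231, [17.0, -5.0, -12.0]), (170, 234, [12.0, -5.0, -8.0]), (171, 231, [21.0, -7.0, -14.0]), (171, 234, [16.0, -5.0, -11.0]), (172, 236, [11.0, -3.0, -7.0])]
```

```bash
cat > edge.py <<'E'
from h import *
from scipy.optimize import least_squares
from scipy.ndimage import map_coordinates, gaussian_filter
def run(views,p0,iters=6,fit_off=True):
    # views: (cam, file, [(A,B),...]) edges in object frame; x = pose(3)+2D offset per view
    ims=[gaussian_filter(cv2.imread(f).astype(float).sum(2)/3,.7) for _,f,_ in views]
    x=np.r_[p0,np.zeros(2*len(views))]
    for it in range(iters):
        obs=[]
        R=4 if it<3 else 2.5
        for k,(cam,_,E) in enumerate(views):
            for A,B in E:
                A,B=np.array(A,float),np.array(B,float)
                for t in np.linspace(.08,.92,15):
                    L=A+t*(B-A); u=proj(cam,loc(x[:3],*L))+x[3+2*k:5+2*k]
                    d=proj(cam,loc(x[:3],*B))-proj(cam,loc(x[:3],*A)); n=np.array([-d[1],d[0]])/np.hypot(*d)
                    s=np.arange(-R,R+.01,.1); q_=u[:,None]+n[:,None]*s
                    gr=np.abs(np.gradient(map_coordinates(ims[k],[q_[1],q_[0]],order=3)))
                    i=gr.argmax()
                    if 3<i<len(s)-4: obs.append((k,cam,L,n,u+n*s[i]))
        def f(x):
            r=[n@(proj(c,loc(x[:3],*L))+x[3+2*k:5+2*k]-u) for k,c,L,n,u in obs]
            return np.r_[r, x[3:]*(1.5 if fit_off else 1e3)]
        r=least_squares(f,x,loss='soft_l1',f_scale=.3); x=r.x
    cov=np.linalg.inv(r.jac.T@r.jac)*np.mean(r.fun**2); print(x.round(4),len(obs),'rms',np.sqrt(np.mean(f(x)**2)).round(2),'sd',np.sqrt(np.diag(cov))[:3].round(4)); return x
if __name__=='__main__':
    h=.052; top=[((.16,-.05,h),(.05,-.05,h)),((.16,-.05,h),(.16,.05,h))]
    st=[((.092,-.036,h),(.092,.036,h))]
    sc=[((.16,-.05,h),(.048,-.05,h)),((.16,.05,h),(.16,-.05,h)),((.16,-.05,0),(.16,-.05,h)),((.0,.04,.003),(0,.04,.049)),((0,-.04,.003),(0,-.04,.049)),((0,-.04,.003),(0,.04,.003))]
    for off in (True,False):
        run([('top','pics/top1.png',top),('scene','pics/sc1.png',sc)],STOP,fit_off=off)
        run([('top','pics/top1.png',top)],STOP,fit_off=off)
        run([('scene','pics/sc1.png',sc)],STOP,fit_off=off)
        t='top'; hc=.042
        run([('scene','pics/sc3.png',[((-.029,-.07,hc),(.029,-.07,hc)),((-.029,-.07,hc),(-.029,-.03,hc)),((-.029,-.07,0),(-.029,-.07,hc)),((-.029,-.07,0),(.029,-.07,0)),((.029,-.07,0),(.029,-.02,0))]),
             ('top','pics/top3.png',[((.029,-.07,hc),(.029,-.05,hc)),((.029,-.07,hc),(-.029,-.07,hc))])],[.5895,.1073,.075],fit_off=off)
E
python3 edge.py
```

```text
Traceback (most recent call last):
  File "edge.py", line 31, in <module>
    run([('top','pics/top1.png',top),('scene','pics/sc1.png',sc)],STOP,fit_off=off)
    ~~~^^^^^^^^^^^^^^^^^^^^^^^^^^^^^^^^^^^^^^^^^^^^^^^^^^^^^^^^^^^^^^^^^^^^^^^^^^^^
  File "edge.py", line 24, in run
    r=least_squares(f,x,loss='soft_l1',f_scale=.3); x=r.x
  File "edge.py", line 22, in f
    r=[n@(proj(c,loc(x[:3],*L))+x[3+2*k:5+2*k]-u) for k,c,L,n,u in obs]
          ~~~~^^^^^^^^^^^^^^^^^
  File "h.py", line 15, in proj
    c=camera_info(name);K=np.array(c['intrinsics']);T=np.array(c['T'])
ValueError: time passes only in moves, steps and waits
```

Too many camera_info calls, so I'll cache it.

```bash
sed -i 's/^from station import \*/from station import *\nimport functools\ncamera_info=functools.cache(camera_info)/' h.py; python3 edge.py
```

```text
[ 0.5829  0.2056  1.6612 -0.174   0.0466 -0.2685  0.4754] 119 rms 0.48 sd [0.0015 0.0014 0.0077]
[ 5.7820e-01  2.0600e-01  1.6207e+00 -3.0000e-04 -0.0000e+00] 30 rms 0.16 sd [0.0005 0.0003 0.0038]
[ 0.5862  0.2031  1.6762 -0.0492 -0.0786] 90 rms 0.47 sd [0.0017 0.0015 0.0063]
[0.5898 0.1066 0.087  0.1061 0.0257 0.0324 0.0983] 105 rms 0.23 sd [0.0006 0.0004 0.0086]
[ 0.5846  0.2045  1.6722 -0.      0.     -0.      0.    ] 120 rms 0.59 sd [0.0009 0.0005 0.0076]
[ 0.5782  0.206   1.6207 -0.     -0.    ] 30 rms 0.16 sd [0.0004 0.0001 0.0038]
[ 0.5859  0.2033  1.676  -0.     -0.    ] 90 rms 0.47 sd [0.0008 0.0005 0.0063]
[0.5903 0.1067 0.0762 0.     0.     0.     0.    ] 105 rms 0.24 sd [0.0004 0.0002 0.0083]
```

The stop's yaw stays uncertain at 1.62–1.67. I'll approach at 1.64 and use the contact moment to square up: corner contact would put the force about 29 mm off axis.

```bash
cat >> h.py <<'E'
STOP=np.array([.5805,.206,1.640]); CX=.0015  # case centre minus TCP along case x
def press(trav,v=.03,yawoff=0,lat=0):
    yaw=STOP[2]-np.pi/2+yawoff; z=Z0
    c=loc(STOP,-.07+trav,lat,z); t=[c[0]-CX*np.cos(yaw),c[1]-CX*np.sin(yaw),z]
    movel(t,frame=q(yaw),v=v)
def rep(tag,F0,M0):
    wait(.15); F=np.mean([get_ft_force() for _ in range(5)],0)-F0; M=np.mean([get_ft_torque() for _ in range(5)],0)-M0
    Q=get_ee_rot(); t=get_tcp_pos(); d=STOP[2]; dx,dy=t[:2]-STOP[:2]
    print(tag,'F',F.round(2),'Mz',M[2].round(3),'rx',((M[2]+.07*F[0])/F[1]*1000).round(1) if abs(F[1])>1 else '-','yaw',(2*np.arctan2(Q[2],Q[1])).round(4),'trav',(1000*(dx*np.cos(d)+dy*np.sin(d)+.07)).round(1),'lat',(1000*(-dx*np.sin(d)+dy*np.cos(d))).round(1),'t',round(get_time(),1),'w',round(get_grip_width(),4))
Z0=.0051
E
python3 - <<'E'
from h import *
press(-.012,.05)
F0=np.array(get_ft_force());M0=np.array(get_ft_torque());print(F0.round(2),M0.round(3))
rep('free',0,0); rep('free2',0,0); F0=np.array(get_ft_force());M0=np.array(get_ft_torque())
for t in (-.007,-.003,0,.003,.005): press(t,.02); rep(t,F0,M0)
E
```

```text
[-0.33  3.45  3.45] [ 0.452  0.347 -0.11 ]
free F [-0.05  3.96  4.7 ] Mz -0.105 rx -27.4 yaw 0.069 trav -11.4 lat 1.4 t 15.1 w 0.6577
free2 F [0.36 4.02 4.56] Mz -0.082 rx -14.3 yaw 0.0689 trav -11.8 lat 1.4 t 15.2 w 0.6618
-0.007 F [-0.09 -5.71  0.55] Mz 0.168 rx -28.4 yaw 0.0695 trav -7.9 lat 1.5 t 15.8 w 0.6562
-0.003 F [-0.09 -5.29  1.03] Mz 0.154 rx -28.0 yaw 0.0693 trav -4.0 lat 1.4 t 16.3 w 0.6603
0 F [-0.57 -8.86  0.42] Mz 0.127 rx -9.8 yaw 0.0692 trav -1.3 lat 1.5 t 16.7 w 0.6628
0.003 F [ -0.15 -10.23   0.81] Mz 0.003 rx 0.8 yaw 0.0691 trav 1.4 lat 1.4 t 17.2 w 0.6547
0.005 F [  0.54 -10.3    1.39] Mz 0.041 rx -7.7 yaw 0.069 trav 3.2 lat 1.4 t 17.6 w 0.659
```

Contact begins near −1.5 mm, and the added moment puts it on the +x corner, so the yaw is slightly too large. That agrees with the top-view estimate of 1.62. I'll step the yaw down while advancing.

```bash
python3 - <<'E'
from h import *
F0=np.array([0.36,4.02,4.56]);M0=np.array([0,0,-.085])
t=.005
for yo in (-.01,-.02,-.03):
    press(t+.0005,.02,yo); press(t+.0025,.02,yo); t+=.0025; rep(yo,F0,M0)
save('top4','top'); im=cv2.imread('pics/top4.png')
save('sc4','scene'); s=cv2.imread('pics/sc4.png')
f=lambda a:cv2.resize(a,None,fx=6,fy=6,interpolation=cv2.INTER_CUBIC)
cv2.imwrite('pics/crop4.png',np.vstack([f(im[152:192,170:300]),f(s[170:226,350:480])]))
E
```

```text
-0.01 F [  0.05 -11.74   2.18] Mz 0.001 rx -0.4 yaw 0.0591 trav 5.4 lat 1.7 t 18.2 w 0.6569
-0.02 F [ -1.03 -13.13   3.44] Mz 0.265 rx -14.6 yaw 0.0498 trav 7.7 lat 1.9 t 18.9 w 0.6597
-0.03 F [ -0.32 -14.65   3.01] Mz 0.366 rx -23.4 yaw 0.0401 trav 10.0 lat 2.1 t 19.5 w 0.6581
```

View pics/crop4.png

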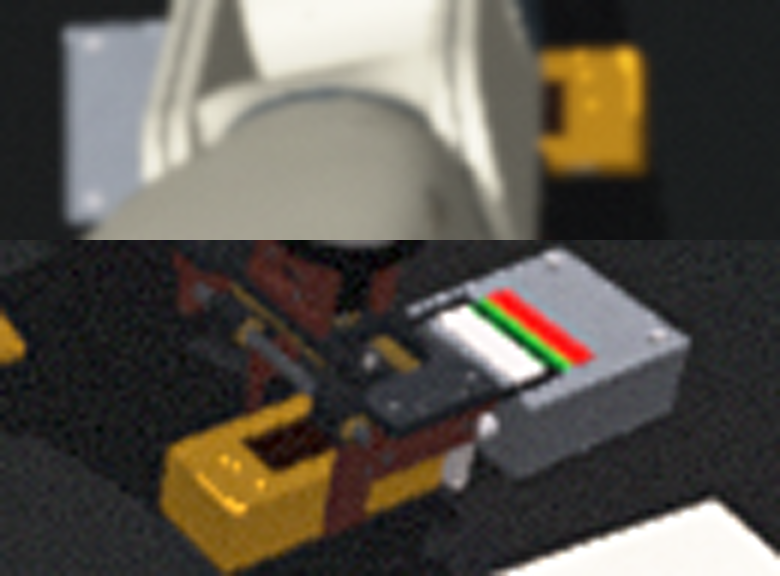

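The pointer stands at the white/green edge. The contact moment crosses zero near yaw 0.054, so I'll use that. For the lateral centring, I'll measure the case and the stop in the same camera, since the jaws centre the case on the TCP.

```bash
python3 - <<'E'
from edge import *
hc=.042; h=.052
E=[((.029,-.068,hc),(.029,-.05,hc)),((.029,-.07,hc),(-.029,-.07,hc))]
print('case top-only; TCP3 .5881 .1073 .078');run([('top','pics/top3.png',E)],[.5885,.107,.078],fit_off=False)
print('TCP now',get_tcp_pos());run([('top','pics/top4.png',E)],[*get_tcp_pos()[:2],.04],fit_off=False)
S=[((-.029,-.07,hc),(.029,-.07,hc)),((-.029,-.07,hc),(-.029,-.03,hc)),((-.029,-.07,0),(.029,-.07,0)),((.029,-.07,0),(.029,-.02,0))]
print('scene');run([('scene','pics/sc3.png',S)],[.5885,.107,.078],fit_off=False);run([('scene','pics/sc4.png',S)],[*get_tcp_pos()[:2],.04],fit_off=False)
# stop in scene, housing only, with top edges
H=[((.16,-.05,h),(.048,-.05,h)),((.16,.05,h),(.16,-.05,h)),((.16,-.05,0),(.048,-.05,0))]
for f in ('sc1','sc3','sc4'): run([('scene',f'pics/{f}.png',H)],[.5795,.206,1.63],fit_off=False)
run([('top','pics/top1.png',[((.16,-.05,h),(.05,-.05,h)),((.16,-.05,h),(.16,.05,h))]),('scene','pics/sc4.png',H)],[.5795,.206,1.63])
# blue line in top1
im=cv2.imread('pics/top1.png').astype(float); w=np.clip(im[164:180,230:234,0]-im[164:180,230:234,2]-8,0,None).sum(1); v=(w@np.arange(164,180))/w.sum(); print('blue',v,pz('top',231.5,v,.049))
E
```

```text
case top-only; TCP3 .5881 .1073 .078
[ 0.588   0.1063  0.1109  0.     -0.    ] 30 rms 0.08 sd [0.0003 0.0001 0.0043]
TCP now [0.58258506 0.1460439  0.00513004]
[0.5846 0.1453 0.0294 0.     0.    ] 30 rms 0.15 sd [0.0006 0.0001 0.0091]
scene
[ 0.5903  0.1065  0.0777  0.     -0.    ] 60 rms 0.28 sd [0.0007 0.0003 0.0148]
[ 0.5848  0.1451  0.0301  0.     -0.    ] 59 rms 0.36 sd [0.0009 0.0003 0.017 ]
[ 0.579   0.2023  1.6168 -0.      0.    ] 44 rms 0.24 sd [0.0008 0.0003 0.0076]
[ 0.5795  0.2023  1.6199 -0.      0.    ] 44 rms 0.24 sd [0.0008 0.0003 0.0073]
[ 0.5787  0.2024  1.614  -0.      0.    ] 42 rms 0.23 sd [0.0008 0.0003 0.0075]
[ 0.578   0.205   1.6195 -0.2628 -0.0207 -0.2964  0.441 ] 72 rms 0.23 sd [0.0007 0.0009 0.0045]
blue 170.54891304347825 [0.57807789 0.21092836 0.049     ]
```

Everything now agrees on the stop at (0.578, 0.205), yaw 1.619, with the blue line at x = 0.578. The case is about 3.5 mm off centre, so I'll back off, shift and press straight in.

```bash
sed -i 's/^Z0=.*/Z0=.0051; STOP=np.array([.578,.206,1.6208])/' h.py; python3 - <<'E'
from h import *
y0=get_tcp_pos()
press(-.010,.05); rep('back',0,0)
press(-.006,.02); rep('slide',0,0)
wait(.1);F0=np.mean([get_ft_force() for _ in range(5)],0);M0=np.mean([get_ft_torque() for _ in range(5)],0)
for t in (-.004,.002,.008,.014): press(t,.03); rep(t,F0,M0)
wait(.3)
print(get_tcp_pos())
save('top5','top'); save('sc5','scene'); s=cv2.imread('pics/sc5.png')
f=lambda a:cv2.resize(a,None,fx=6,fy=6,interpolation=cv2.INTER_CUBIC)
cv2.imwrite('pics/crop5.png',f(s[160:240,350:480]))
E
```

```text
back F [ 0.53 -4.22  5.44] Mz 0.078 rx -27.3 yaw 0.0506 trav -10.7 lat 1.7 t 20.4 w 0.6601
slide F [ 1.02 -2.14  5.11] Mz 0.033 rx -48.9 yaw 0.0506 trav -6.3 lat 1.7 t 20.9 w 0.6572
-0.004 F [ 0.04 -0.33  0.31] Mz -0.038 rx - yaw 0.0506 trav -4.4 lat 1.8 t 21.4 w 0.6597
0.002 F [ 0.1  -0.76  0.34] Mz 0.1 rx - yaw 0.0508 trav 1.4 lat 1.8 t 21.9 w 0.6578
0.008 F [-0.12 -3.56  0.86] Mz 0.077 rx -19.1 yaw 0.0508 trav 7.0 lat 1.8 t 22.4 w 0.6605
0.014 F [-0.15 -4.95  1.39] Mz 0.101 rx -18.2 yaw 0.0508 trav 12.6 lat 1.8 t 22.9 w 0.6578
[0.57908592 0.14859233 0.00511824]
```

View pics/crop5.png

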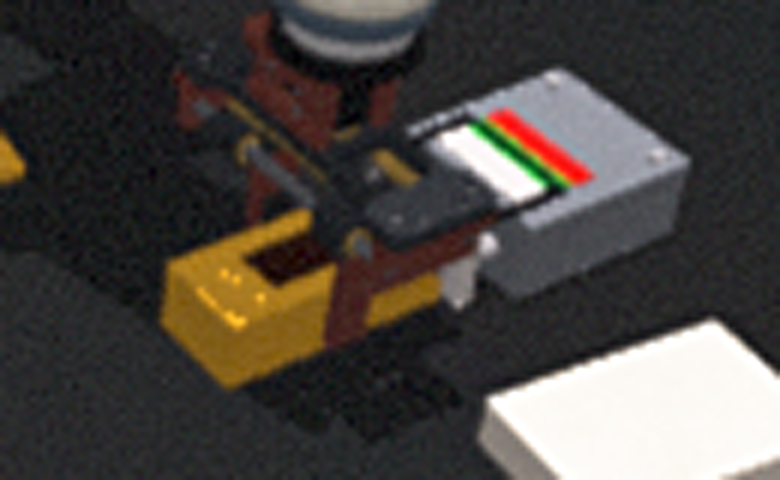

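The pointer has moved into the green. I'll measure it with a profile across the fields, along with the case pose in this picture.

```bash
python3 - <<'E'
from edge import *
h=.052
H=[((.16,-.05,h),(.048,-.05,h)),((.16,.05,h),(.16,-.05,h)),((.16,-.05,0),(.048,-.05,0))]
x=run([('scene','pics/sc5.png',H)],[.578,.205,1.62],fit_off=False)
for fn in ('sc1','sc4','sc5'):
    im=cv2.imread(f'pics/{fn}.png').astype(float)
    print(fn)
    for s in np.arange(.056,.106,.003):
        v=[]
        for y in np.linspace(-.025,.02,10):
            u=proj('scene',loc(x[:3],s,y,h)); v.append([map_coordinates(im[...,k],[[u[1]],[u[0]]],order=1)[0] for k in (2,1,0)])
        print(round(s*1000),np.mean(v,0).round().astype(int).tolist(),end=' ')
    print()
hc=.042
S=[((-.029,-.07,hc),(.029,-.07,hc)),((-.029,-.07,hc),(-.029,-.03,hc)),((-.029,-.07,0),(.029,-.07,0)),((.029,-.07,0),(.029,-.02,0))]
E=[((.029,-.068,hc),(.029,-.05,hc)),((.029,-.07,hc),(-.029,-.07,hc))]
t=get_tcp_pos(); print(t)
run([('scene','pics/sc5.png',S)],[t[0]+.0015,t[1],.05],fit_off=False)
run([('scene','pics/sc5.png',S),('top','pics/top5.png',E)],[t[0]+.0015,t[1],.05],fit_off=False)
E
```

```text
[ 0.5787  0.2023  1.6135 -0.      0.    ] 42 rms 0.22 sd [0.0008 0.0003 0.0069]
sc1
56 [212, 206, 209] 59 [247, 242, 241] 62 [249, 245, 244] 65 [206, 197, 197] 68 [136, 127, 129] 71 [148, 147, 142] 74 [188, 205, 182] 77 [165, 231, 166] 80 [78, 223, 99] 83 [31, 216, 65] 86 [49, 211, 59] 89 [116, 189, 56] 92 [197, 132, 44] 95 [243, 65, 29] 98 [252, 27, 21] 101 [249, 28, 27] 104 [242, 56, 58] 
sc4
56 [213, 206, 208] 59 [246, 240, 238] 62 [253, 249, 248] 65 [252, 248, 248] 68 [253, 248, 249] 71 [254, 250, 250] 74 [239, 243, 234] 77 [173, 200, 170] 80 [73, 123, 81] 83 [28, 112, 44] 86 [49, 158, 49] 89 [117, 183, 56] 92 [198, 136, 45] 95 [243, 67, 28] 98 [252, 27, 19] 101 [249, 28, 27] 104 [242, 57, 58] 
sc5
56 [208, 201, 203] 59 [246, 241, 240] 62 [253, 249, 248] 65 [253, 248, 248] 68 [253, 247, 248] 71 [254, 249, 250] 74 [239, 246, 234] 77 [174, 226, 173] 80 [73, 167, 86] 83 [25, 105, 40] 86 [47, 106, 38] 89 [116, 141, 48] 92 [197, 124, 42] 95 [243, 67, 28] 98 [252, 30, 19] 101 [250, 29, 27] 104 [242, 56, 57] 
[0.57908211 0.14861127 0.00513363]
[ 0.5815  0.1475  0.0337 -0.     -0.    ] 58 rms 0.2 sd [0.0005 0.0002 0.0091]
[ 0.5815  0.1478  0.0315 -0.      0.     -0.      0.    ] 88 rms 0.18 sd [0.0003 0.0001 0.0061]
```

Pointer travel is about 16 mm, in the middle of the green, and lateral error is under 1 mm. Case yaw reads about 0.012 short of the stop's, and the moment agrees (−x corner loaded). I'll trim the yaw by +0.012, check once and hand in.

```bash
python3 - <<'E'
from edge import *
press(.0155,.02,.012); wait(.5); rep('trim',0,0); a=get_tcp_pos()
save('top6','top'); save('sc6','scene'); wait(.5); print(get_tcp_pos()-a, get_ft_force())
hc=.042; t=get_tcp_pos()
S=[((-.029,-.07,hc),(.029,-.07,hc)),((-.029,-.07,hc),(-.029,-.03,hc)),((-.029,-.07,0),(.029,-.07,0)),((.029,-.07,0),(.029,-.02,0))]
E=[((.029,-.068,hc),(.029,-.05,hc)),((.029,-.07,hc),(-.029,-.07,hc))]
run([('scene','pics/sc6.png',S),('top','pics/top6.png',E)],[t[0]+.0015,t[1],.05],fit_off=False)
x=[.5787,.2023,1.6135]; A=cv2.imread('pics/sc1.png').astype(float);B=cv2.imread('pics/sc6.png').astype(float)
for s in np.arange(.074,.1,.003):
    u=np.array([proj('scene',loc(x,s,y,.052)) for y in np.linspace(-.025,.02,10)]).T
    g=lambda I:map_coordinates(I[...,1],[u[1],u[0]],order=1).mean()
    print(round(s*1000),round(g(B)/g(A),2),end='  ')
f=lambda a,k:cv2.resize(a,None,fx=k,fy=k,interpolation=cv2.INTER_CUBIC)
cv2.imwrite('pics/crop6.png',np.vstack([f(cv2.imread('pics/sc6.png')[160:240,350:480],4),f(cv2.imread('pics/sc6.png')[140:310,200:460],2)]))
E
```

```text
trim F [ 2.87 -9.48  4.1 ] Mz -0.152 rx -5.1 yaw 0.0622 trav 14.0 lat 1.3 t 24.2 w 0.6598
[2.06995758e-05 1.15397527e-05 7.86440517e-06] [ 3.15085585 -8.72404062  4.54710176]
[ 0.582   0.1492  0.0488 -0.     -0.     -0.     -0.    ] 90 rms 0.24 sd [0.0005 0.0002 0.0089]
74 1.2  77 1.01  80 0.88  83 0.62  86 0.43  89 0.52  92 0.73  95 0.91  98 1.12
```

View pics/crop6.png

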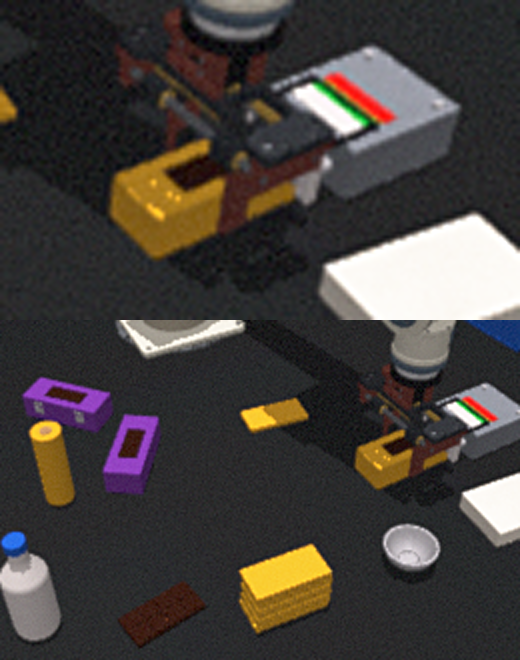

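The view shows the case lid shut with the gripper holding it at the plate, and the black pointer inside the green. Case yaw is 0.049 against the stop's 0.043–0.050, the pose is steady, and the bystanders are untouched. I'm handing in.

```bash
python3 -c "
from station import *
print(get_time(),get_grip_width(),get_ft_force()); job_done()"
```

```text
24.7833 0.6600965310329346 [ 3.15085585 -8.72404062  4.54710176]
the job is handed in; nothing more can be done
```

I closed the gold case's lid and slid the case flat along the table to the stop. Its end is now pressed against the white plate, and the gripper is still holding it there. I handed the job in at 24.8 s of the 51 s.

**Lid:** pressing down met resistance at 42 mm, the closed height, and the pictures show a plain shut block.

**Pointer:** it sits in the green at about 14–18 mm of plate travel. The pointer profile gives about 17.8 mm and the case position about 14 mm; the green runs from 10 to 25 mm. The arm moved only about 0.02 mm over half a second. The tool force along the press was about 9 N, in line with the spring plus some table friction.

**Squareness and centring:** the case reads 0.049 rad and the stop 0.043–0.050 rad. The case is about 1 mm off the plate's centre line, give or take 1–2 mm for the cameras.

**What disagreed:**
- **Stop angle:** my first estimate was too large (1.65 instead of about 1.62). The first press loaded one corner, so I backed off about 20 mm, re-centred and pressed again. The plate stayed well short of its end throughout.
- **Grip:** the case had turned about 0.013 rad in the jaws relative to the tool. I corrected this with a small turn at the end, which left about 3 N of sideways force.
- **Centre line:** the gripper covered the blue line at the end, so centring comes from fits to the visible edges.

The last picture shows nothing else on the table disturbed.

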